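Pack heat-sink channels and stack the boxes

TASK

Pack all the loose heat-sink channels into the open box, standing upright on its floor in one row along the box and turned alternately, so that each one's legs interlock with its neighbour's. Then put the loose lid squarely home on that box and stack every closed box on top of it in one stack (in any order), each with its four feet down in the corner pockets of the lid below. Keep the closed boxes upright and leave the other things on the bench where they are.

Things in the scene. Friction and masses are not known exactly. Their poses are not given: they have to be found in the camera images.
- base: open dark box, loose on the bench, 152 mm (own x) by 78 mm (y), on four feet 20 mm tall. Origin: centre, at foot bottoms; z up. A flat shoulder all round at z 38 mm carries the lid's lower edge; inside it a 3 mm wall, 140 x 66 mm outside, 134 x 60 inside, rises to z 47. 0.6 kg
- base_floor (a point): centre of the open box's inner floor (134 x 60 mm, z 23 mm in the box). Channels fit standing in one row along the box's x, webs along x, pitch about 26 mm, every second one turned half round, open sides inwards, middle of each web 21 mm off the box's centre line (webs 42 mm apart); this leaves 8 mm between legs
- lid: loose grey lid lying right way up: hollow cap 152 (own x) by 78 mm (y), inside 146 x 72 and 35 mm deep, so 3 mm play all round on the open box's wall. Origin: centre of its lower edge; z up. Home on the open box its origin is 38 mm above the box's. Either way round fits. 0.18 kg
- lid_deck (a point): centre of the lid's flat top deck (z 38 mm in the lid). A solid grip bar 60 mm long (x), 14 wide (y), 16 tall stands there. Four corner pockets at x +-64, y +-27 mm: 18 mm square inside, formed by 3 mm ribs standing 8 mm above the deck (two run right across at each end). Feet rest on the deck: a closed box seated on the lid has its origin at this point
- box1: full closed box, lid clipped on, 152 (own x) by 78 mm (y). Origin: centre, at foot bottoms; z up. 4 round feet 20 mm tall, 14 mm across with domed ends, at x +-64, y +-27 mm; body z 20 to 76. Top deck at z 76 carries pockets and grip bar as on the loose lid (bar top z 92). Seated on another box its origin is 76 mm above that one's. 0.3 to 0.55 kg. 2 or 3 boxes present, all alike, fit either way round
- box2: another closed stacking box exactly like box1 (152 x 78 mm, 92 mm tall with its grip bar; origin at its centre at the foot bottoms, x along its length); may be absent
- box3: another closed stacking box exactly like box1 (152 x 78 mm, 92 mm tall with its grip bar; origin at its centre at the foot bottoms, x along its length); may be absent
- hs1: aluminium heat-sink channel standing on end, U-shaped from above. Origin under the middle of its web, z up. Web 44 mm long (own x), 8 thick (y), 48 tall. Two legs 5 mm thick, outer faces at x +-22, reach to y +30 (open side +y), only 24 mm tall: the upper half of the web stands free to be gripped across its 8 mm. 75 g. 3 or 4 channels present, all alike
- hs2: another heat-sink channel exactly like hs1 (web 44 x 8 x 48 mm, origin under the middle of the web, open side +y); may be absent
- hs3: another heat-sink channel exactly like hs1 (web 44 x 8 x 48 mm, origin under the middle of the web, open side +y); may be absent
- hs4: another heat-sink channel exactly like hs1 (web 44 x 8 x 48 mm, origin under the middle of the web, open side +y); may be absent
- carrier: bystander: black carrier plate 110 by 160 mm with power-supply boards, 28 mm tall, origin under its centre; leave alone
- driver: bystander: screwdriver 170 mm long lying on the bench; leave alone
- solder: bystander: metal spool, 60 mm across, 39 mm tall, origin under its centre; leave alone
- meter: bystander: pocket meter 60 by 110 mm, 38 mm tall, origin under its centre; leave alone
Things that resemble listed ones, but are neither listed nor needed, are in the scene too. What is shaped like the lid but orange or purple is not meant.

How it is judged (in metres and radians):
On the way, in this order (a step that is already met when the one before it is completed fails the run):
1. all channels present stand on the open box's floor, upright, each interlocked with a neighbour turned the other way (x of hs1 in the frame of base between -0.067 and 0.067 m and y of hs1 in the frame of base between -0.032 and 0.032 m and z of hs1 in the frame of base between 0.019 and 0.027 m and angle between each of hs1, hs2, hs3, hs4's own z axis and vertical below 0.1 rad and ((y of hs2 in the frame of hs1 between 0.03 and 0.054 m and y of hs1 in the frame of hs2 between 0.03 and 0.054 m and x of hs2 in the frame of hs1 between -0.036 and 0.036 m and angle between the x axis of hs1 and the x axis of hs2, either way round below 0.2 rad) or (y of hs3 in the frame of hs1 between 0.03 and 0.054 m and y of hs1 in the frame of hs3 between 0.03 and 0.054 m and x of hs3 in the frame of hs1 between -0.036 and 0.036 m and angle between the x axis of hs1 and the x axis of hs3, either way round below 0.2 rad) or (y of hs4 in the frame of hs1 between 0.03 and 0.054 m and y of hs1 in the frame of hs4 between 0.03 and 0.054 m and x of hs4 in the frame of hs1 between -0.036 and 0.036 m and angle between the x axis of hs1 and the x axis of hs4, either way round below 0.2 rad)) and x of hs2 in the frame of base between -0.067 and 0.067 m and y of hs2 in the frame of base between -0.032 and 0.032 m and z of hs2 in the frame of base between 0.019 and 0.027 m and ((y of hs1 in the frame of hs2 between 0.03 and 0.054 m and y of hs2 in the frame of hs1 between 0.03 and 0.054 m and x of hs1 in the frame of hs2 between -0.036 and 0.036 m and angle between the x axis of hs2 and the x axis of hs1, either way round below 0.2 rad) or (y of hs3 in the frame of hs2 between 0.03 and 0.054 m and y of hs2 in the frame of hs3 between 0.03 and 0.054 m and x of hs3 in the frame of hs2 between -0.036 and 0.036 m and angle between the x axis of hs2 and the x axis of hs3, either way round below 0.2 rad) or (y of hs4 in the frame of hs2 between 0.03 and 0.054 m and y of hs2 in the frame of hs4 between 0.03 and 0.054 m and x of hs4 in the frame of hs2 between -0.036 and 0.036 m and angle between the x axis of hs2 and the x axis of hs4, either way round below 0.2 rad)) and x of hs3 in the frame of base between -0.067 and 0.067 m and y of hs3 in the frame of base between -0.032 and 0.032 m and z of hs3 in the frame of base between 0.019 and 0.027 m and ((y of hs1 in the frame of hs3 between 0.03 and 0.054 m and y of hs3 in the frame of hs1 between 0.03 and 0.054 m and x of hs1 in the frame of hs3 between -0.036 and 0.036 m and angle between the x axis of hs3 and the x axis of hs1, either way round below 0.2 rad) or (y of hs2 in the frame of hs3 between 0.03 and 0.054 m and y of hs3 in the frame of hs2 between 0.03 and 0.054 m and x of hs2 in the frame of hs3 between -0.036 and 0.036 m and angle between the x axis of hs3 and the x axis of hs2, either way round below 0.2 rad) or (y of hs4 in the frame of hs3 between 0.03 and 0.054 m and y of hs3 in the frame of hs4 between 0.03 and 0.054 m and x of hs4 in the frame of hs3 between -0.036 and 0.036 m and angle between the x axis of hs3 and the x axis of hs4, either way round below 0.2 rad)) and x of hs4 in the frame of base between -0.067 and 0.067 m and y of hs4 in the frame of base between -0.032 and 0.032 m and z of hs4 in the frame of base between 0.019 and 0.027 m and ((y of hs1 in the frame of hs4 between 0.03 and 0.054 m and y of hs4 in the frame of hs1 between 0.03 and 0.054 m and x of hs1 in the frame of hs4 between -0.036 and 0.036 m and angle between the x axis of hs4 and the x axis of hs1, either way round below 0.2 rad) or (y of hs2 in the frame of hs4 between 0.03 and 0.054 m and y of hs4 in the frame of hs2 between 0.03 and 0.054 m and x of hs2 in the frame of hs4 between -0.036 and 0.036 m and angle between the x axis of hs4 and the x axis of hs2, either way round below 0.2 rad) or (y of hs3 in the frame of hs4 between 0.03 and 0.054 m and y of hs4 in the frame of hs3 between 0.03 and 0.054 m and x of hs3 in the frame of hs4 between -0.036 and 0.036 m and angle between the x axis of hs4 and the x axis of hs3, either way round below 0.2 rad))), for 0.2 s.
2. the loose lid is home on the open box, with the channels nested inside (all of step 1 and x of lid in the frame of base between -0.006 and 0.006 m and y of lid in the frame of base between -0.006 and 0.006 m and z of lid in the frame of base between 0.035 and 0.041 m and angle between the x axis of lid and the x axis of base, either way round below 0.06 rad and angle between lid's own z axis and vertical below 0.05 rad), for 0.2 s.
At the end, for the whole second after the job is handed in: All channels upright on the open box's floor, each interlocked with an opposite-facing neighbour; lid home on it (6 mm sideways, 3 mm height); all closed boxes in one stack on it, feet in the pockets below (5 mm sideways, 3 mm height, 3 deg); all at rest (all of step 2 and ((x of box1 in the frame of lid between -0.005 and 0.005 m and y of box1 in the frame of lid between -0.005 and 0.005 m and z of box1 in the frame of lid between 0.035 and 0.041 m and angle between the x axis of box1 and the x axis of lid, either way round below 0.06 rad and angle between box1's own z axis and vertical below 0.05 rad) or (x of box1 in the frame of box2 between -0.005 and 0.005 m and y of box1 in the frame of box2 between -0.005 and 0.005 m and z of box1 in the frame of box2 between 0.073 and 0.079 m and angle between the x axis of box1 and the x axis of box2, either way round below 0.06 rad and angle between box1's own z axis and vertical below 0.05 rad) or (x of box1 in the frame of box3 between -0.005 and 0.005 m and y of box1 in the frame of box3 between -0.005 and 0.005 m and z of box1 in the frame of box3 between 0.073 and 0.079 m and angle between the x axis of box1 and the x axis of box3, either way round below 0.06 rad and angle between box1's own z axis and vertical below 0.05 rad)) and ((x of box2 in the frame of lid between -0.005 and 0.005 m and y of box2 in the frame of lid between -0.005 and 0.005 m and z of box2 in the frame of lid between 0.035 and 0.041 m and angle between the x axis of box2 and the x axis of lid, either way round below 0.06 rad and angle between box2's own z axis and vertical below 0.05 rad) or (x of box2 in the frame of box1 between -0.005 and 0.005 m and y of box2 in the frame of box1 between -0.005 and 0.005 m and z of box2 in the frame of box1 between 0.073 and 0.079 m and angle between the x axis of box2 and the x axis of box1, either way round below 0.06 rad and angle between box2's own z axis and vertical below 0.05 rad) or (x of box2 in the frame of box3 between -0.005 and 0.005 m and y of box2 in the frame of box3 between -0.005 and 0.005 m and z of box2 in the frame of box3 between 0.073 and 0.079 m and angle between the x axis of box2 and the x axis of box3, either way round below 0.06 rad and angle between box2's own z axis and vertical below 0.05 rad)) and ((x of box3 in the frame of lid between -0.005 and 0.005 m and y of box3 in the frame of lid between -0.005 and 0.005 m and z of box3 in the frame of lid between 0.035 and 0.041 m and angle between the x axis of box3 and the x axis of lid, either way round below 0.06 rad and angle between box3's own z axis and vertical below 0.05 rad) or (x of box3 in the frame of box1 between -0.005 and 0.005 m and y of box3 in the frame of box1 between -0.005 and 0.005 m and z of box3 in the frame of box1 between 0.073 and 0.079 m and angle between the x axis of box3 and the x axis of box1, either way round below 0.06 rad and angle between box3's own z axis and vertical below 0.05 rad) or (x of box3 in the frame of box2 between -0.005 and 0.005 m and y of box3 in the frame of box2 between -0.005 and 0.005 m and z of box3 in the frame of box2 between 0.073 and 0.079 m and angle between the x axis of box3 and the x axis of box2, either way round below 0.06 rad and angle between box3's own z axis and vertical below 0.05 rad)) and linear speed of each of hs1, hs2, hs3, hs4, box1, box2, box3, lid, base below 0.02 m/s); the robot touches nothing.
It fails at once if a closed box is tipped over by more than 40 degrees (angle between any of box1, box2, box3's own z axis and vertical above 0.7 rad).
It fails at once if a bystander is pushed more than 3 cm (distance of any of carrier, driver, solder, meter from where it was at the start of the episode above 0.03 m).
Of box1, box2, box3 only 2 to 3 are there at a start; the rules pass over those that are not, and their reading is None.
Of hs1, hs2, hs3, hs4 only 3 to 4 are there at a start; the rules pass over those that are not, and their reading is None.
At some moment in a run one of lid, box1, box2, box3 may be knocked a few centimetres aside while the robot is not near it.
It also fails if it takes over 208 s, if anything falls off the work surface, if the arm or the gripper's body presses on something with over 40 N, if the wrist force passes 120 N, or if a joint passes its speed limit or range.

ROBOT

A 6-joint arm with a two-finger parallel gripper is mounted at the origin on the work surface. World frame = base frame: x ahead of the robot, y to its left, z up, the work surface at z = 0. Lengths are in mm, angles in rad, forces in N, time in s.
With the tool pointing down it reaches from about 275 to 825 mm from the base axis. Payload 4.9 kg.
Tool frame: the origin (TCP) lies at the very end of the fingers, on their centre line; the grasp point (between the pads) lies 19 mm behind it; z points along the fingers, y is the direction in which the jaws open and shut (so a half turn about z gives the same grasp; the last joint's range is limited). The gripper opens to 85 mm and grips with 20 to 120 N. Pads are 22 mm wide; open, the fingers measure 114 mm over their backs; the gripper's body (76 mm by 85 mm) begins 54 mm behind the grasp point. The pads swing forward as they close: fully open they stand 13 mm farther back than shut.
Start: joints at [-1.357, 0.326, -0.193, 1.052, 0, 1.437], TCP at [187.469, -517.082, 231.281] pointing down, gripper open.
Joint ranges: [-2.65, 2.65], [-0.97, 1.79], [-1.3, 1.35], [-1.93, 2.1], [-1.47, 1.37], [-3.14, 3.14]. Speed limits (rad/s): [2.57, 2.57, 3.14, 3.14, 3.14, 3.14].

INTERFACE

Orientations are given as [roll, pitch, yaw] about the fixed x, y, z axes, in that order (R = Rz(yaw) Ry(pitch) Rx(roll)).
In Python, from bench import bot, solve_ik, imaging gives the robot as it stands. Calls block until the motion is done:
- bot.move_ptp(position, orientation): joint-space move of the TCP to a pose.
- bot.movel(position, rot=None, max_speed=150, threshold=None): straight line of the TCP; rot=None keeps the orientation; max_speed is the mean speed in mm/s. With threshold (N) it stops when the force on the tool has changed by that much, and returns True; else False.
- bot.move_j(angles): joint-space move.
- bot.grip(opening, effort=None): opening from 0.0 (shut) to 1.0 (fully open); effort is the grip in N (None keeps the last); returns when the fingers have stopped.
- bot.dwell(seconds).
- solve_ik(position, orientation): joint angles nearest the present ones, or None.
- bot.get_state(): the state.
- imaging.capture(name): name is "side" or "top"; returns the picture (420x560x3 uint8, blue, green, red); there is no depth.
- imaging.camera_model(name): a dict with "K" (3x3 intrinsics, pixels), "position" and "rotation" of the camera in the world. Camera axes: x right, y up, looking along -z (the intrinsics and any distortion apply to the point x, -y, -z); pixel columns grow to the right and rows downward; lengths in mm; the calibration is good to about 2 mm. A picture is of the moment at which its call begins. camera_model takes no time and is no camera call.
A pose or a line that the arm cannot do raises bot.IKError and nothing moves.
- bot.sign_off(): hands the job in, once; it reports no verdict.
The state is a dict: "t": time; "qpos": joint angles; "joint_velocities": joint speeds; "effort": joint torques, N m; "tcp_pos": TCP position; "orientation": TCP orientation; "contact_force": force on the tool from outside, world axes, zero at the start; "wrist_torque": the same for the moment, N m; "opening": opening from 0.0 (shut) to 1.0 (fully open).
Only numpy, scipy, OpenCV 4.12 (cv2) and the standard library are available. Lean on these libraries where they do the work, as an engineer would, in place of code of your own. Each camera call takes 0.05 s, during which the arm holds its last target.

## Working session

There is one attempt and no reset: what is moved stays moved. The work goes in short steps, each a Python script; the robot and the scene stay as the last script left them, time stands still between calls to the robot, and variables do not carry over. Pictures are saved under pics/ and viewed, and the job is handed in when it is done.

```bash
ls -la; mkdir -p pics; python3 - <<'E'
from bench import bot, imaging
import cv2
for n in("top","side"):
    im=imaging.capture(n); cv2.imwrite(f"pics/{n}0.png",im)
    m=imaging.camera_model(n); print(n,m)
print(bot.get_state())
E
```

```text
total 12
drwxr-xr-x  3 agent agent 4096 Dec  7 05:32 .
drwxr-xr-x 23 root  root  4096 Dec  7 05:32 ..
drwxr-xr-x  2 agent agent 4096 Dec  7 05:32 pics
top {'K': array([[473.33734638,   0.        , 272.47323671],
       [  0.        , 473.33734638, 212.45911389],
       [  0.        ,   0.        ,   1.        ]]), 'position': array([ 341.49009938,   90.5047754 , 1207.97772753]), 'rotation': array([ 0.1822879 , -0.01976687, -1.57610626])}
side {'K': array([[530.61689248,   0.        , 284.75908824],
       [  0.        , 530.61689248, 215.36581654],
       [  0.        ,   0.        ,   1.        ]]), 'position': array([  369.9158356 , -1122.11655495,   730.09833884]), 'rotation': array([ 1.06437744, -0.01119382, -0.11863314])}
{'t': 0.1, 'qpos': array([-1.35722710e+00,  3.26896596e-01, -1.93462878e-01,  1.05199843e+00,
       -3.41435153e-05,  1.43661647e+00]), 'joint_velocities': array([ 0.00047768, -0.00058611,  0.0015082 , -0.00117333,  0.00057238,
       -0.00019023]), 'effort': array([ 1.67605867e-03, -4.44238150e+01,  2.63039660e+01,  7.87872792e-03,
       -7.72406975e-05, -5.49386627e-06]), 'tcp_pos': array([ 187.33224918, -516.56931387,  230.57349719]), 'orientation': array([-3.14004055e+00, -1.75067061e-04,  3.47748983e-01]), 'contact_force': array([-0.43528593,  0.47313947, -0.93769598]), 'wrist_torque': array([0.05157249, 0.01373676, 0.003773  ]), 'opening': 1.0010329700104783}
```

View pics/top0.png

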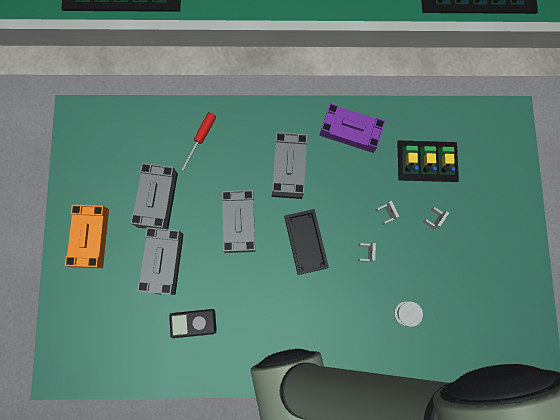

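View pics/side0.png

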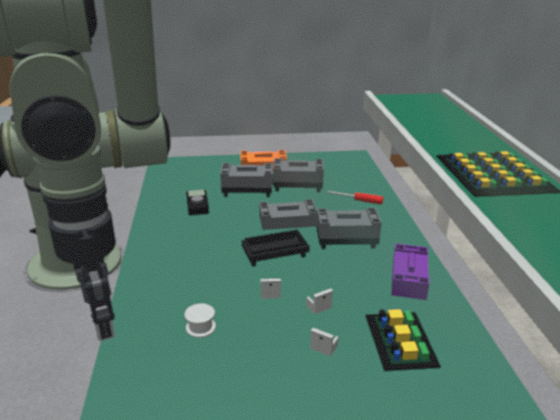

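```bash
cat > h.py <<'E'
import numpy as np, cv2
from scipy.spatial.transform import Rotation as R
from bench import bot, solve_ik, imaging
def cam(n):
    m=imaging.camera_model(n); return m["K"],np.array(m["position"]),R.from_euler("xyz",m["rotation"]).as_matrix(),m
def ray(n,uv):
    K,p,r,_=cam(n); u,v=uv
    d=np.array([(u-K[0,2])/K[0,0],-(v-K[1,2])/K[1,1],-1.]); return p,r@d
def onz(n,uv,z):
    p,d=ray(n,uv); return (p+d*(z-p[2])/d[2])
def proj(n,P):
    K,p,r,_=cam(n); c=r.T@(np.asarray(P,float)-p); return np.array([K[0,0]*c[0]/-c[2]+K[0,2],K[1,1]*-c[1]/-c[2]+K[1,2]])
def crop(im,x0,y0,x1,y1,s,fn):
    cv2.imwrite("pics/"+fn,cv2.resize(im[y0:y1,x0:x1],None,fx=s,fy=s,interpolation=cv2.INTER_CUBIC))
E
python3 - <<'E'
from h import *
t=cv2.imread("pics/top0.png"); s=cv2.imread("pics/side0.png")
crop(t,120,120,320,310,4,"c1.png")
crop(t,350,190,460,270,7,"c2.png")
crop(s,180,140,400,280,3.6,"c3.png")
print(cam("top")[3].keys(), cam("top")[2], proj("top",[0,0,0]),proj("side",[0,0,0]))
print(proj("side",bot.get_state()["tcp_pos"]))
E
```

```text
dict_keys(['K', 'position', 'rotation']) [[-0.00530887  0.98343668 -0.18117427]
 [-0.99979055 -0.00163887  0.02040041]
 [ 0.01976559  0.18124462  0.9832394 ]] [301.19241274 445.25399181] [ 75.28617068 262.47533727]
[101.30996077 324.03284539]
```

View pics/c1.png

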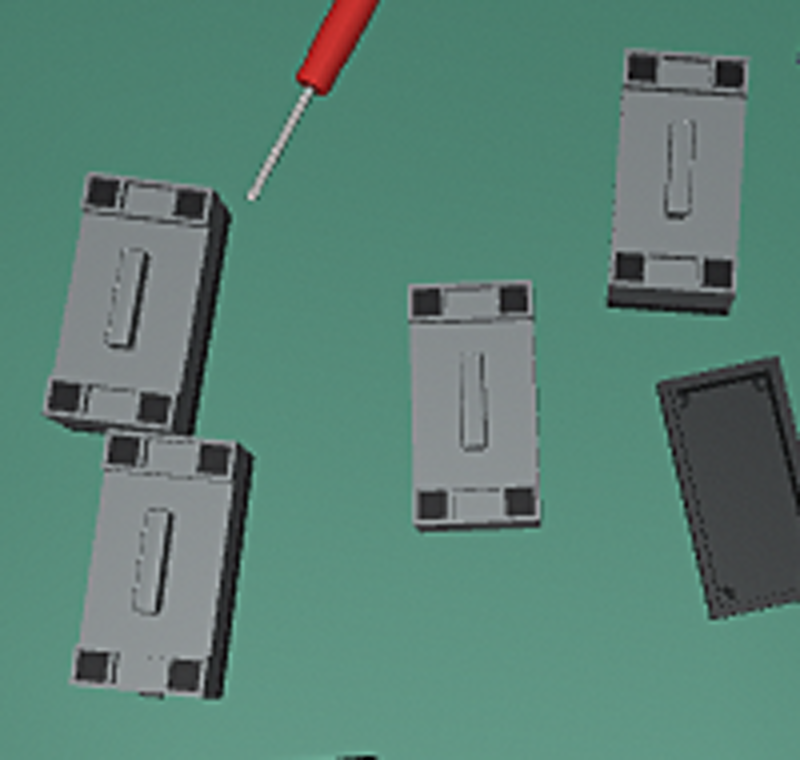

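View pics/c2.png

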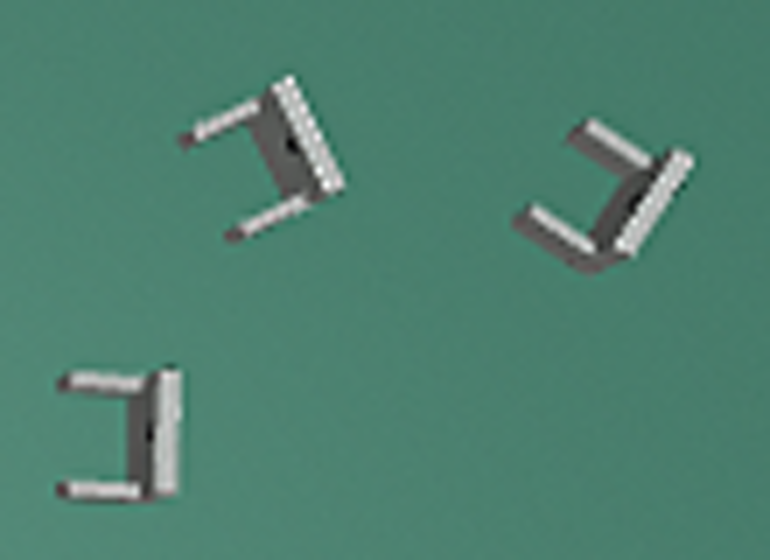

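View pics/c3.png

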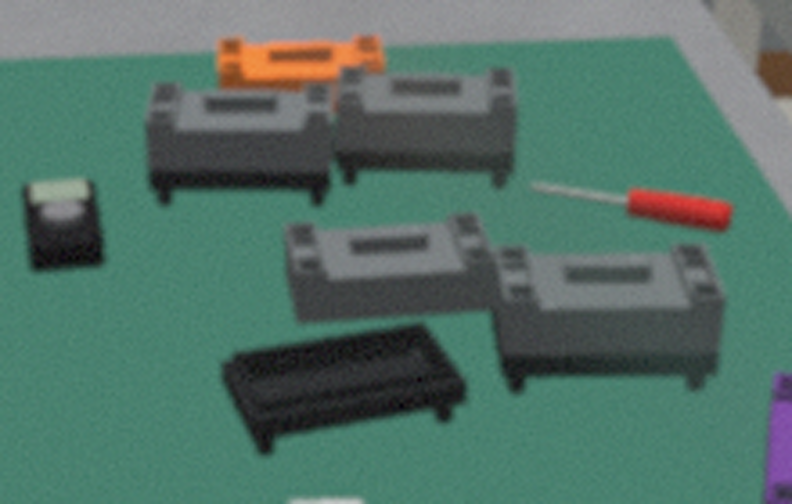

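```bash
cat > det.py <<'E'
from h import *
def rect_on(n,cnt,z):
    """project contour to plane z, min area rect -> centre, yaw of long side, sizes"""
    P=np.array([onz(n,p,z)[:2] for p in cnt.reshape(-1,2).astype(float)],np.float32)
    (c,(a,b),ang)=cv2.minAreaRect(P)
    if a<b: a,b=b,a; ang+=90
    y=np.deg2rad(ang); y=(y+np.pi/2)%np.pi-np.pi/2
    return np.array(c),y,a,b
def up(im,k=4): return cv2.resize(im,None,fx=k,fy=k,interpolation=cv2.INTER_CUBIC)
def contours(im,fn,k=4,amin=300):
    """subpixel contours through upscaled mask"""
    U=up(im,k); m=fn(U).astype(np.uint8)
    cs,_=cv2.findContours(m,cv2.RETR_EXTERNAL,cv2.CHAIN_APPROX_NONE)
    return [((c.reshape(-1,2)+.5)/k-.5) for c in cs if cv2.contourArea(c)>amin*k*k]
def hsv(U): return [x.astype(int) for x in cv2.split(cv2.cvtColor(U,cv2.COLOR_BGR2HSV))]
def grey_mask(U):
    h,s,v=hsv(U); return (s<60)&(v>105)&(v<190)
def dark_mask(U):
    h,s,v=hsv(U); return (v<88)&(s<70)
def bright_mask(U):
    h,s,v=hsv(U); return (v>165)&(s<60)
E
python3 - <<'E'
from det import *
im=cv2.imread("pics/top0.png"); H=hsv(im)
for u,v in[(290,155),(238,205),(154,180),(307,242),(297,245),(200,200),(292,196),(375,252),(373,252),(363,245),(365,251)]: print((u,v),[int(x[v,u]) for x in H])
roi=np.zeros(im.shape[:2],bool); roi[95:345,60:470]=1
def cl(c): return tuple(c.mean(0).round(0).astype(int))
for nm,f,zs,amin in(("grey",grey_mask,(84,46),400),("dark",dark_mask,(38,),900),("bright",bright_mask,(48,),5)):
    i2=im.copy(); i2[~roi]=(80,150,80)
    for c in contours(i2,f,amin=amin):
        for z in zs:
            ce,y,a,b=rect_on("top",c,z); print(nm,cl(c),z,ce.round(1),round(y,3),round(a,1),round(b,1))
E
```

```text
(290, 155) [101, 15, 132]
(238, 205) [99, 13, 141]
(154, 180) [101, 15, 137]
(307, 242) [90, 15, 68]
(297, 245) [110, 11, 70]
(200, 200) [80, 102, 138]
(292, 196) [120, 10, 52]
(375, 252) [80, 50, 157]
(373, 252) [80, 8, 189]
(363, 245) [8, 9, 111]
(365, 251) [80, 103, 134]
grey (np.int64(408), np.int64(313)) 84 [ 308.  -248.6] 1.508 66.9 58.3
grey (np.int64(408), np.int64(313)) 46 [ 306.9 -260. ] 1.508 69.2 60.3
grey (np.int64(158), np.int64(261)) 84 [435.2 337.6] -0.101 153.6 80.4
grey (np.int64(158), np.int64(261)) 46 [438.4 346. ] -0.101 158.8 83.1Traceback (most recent call last):
  File "<stdin>", line 10, in <module>
  File "det.py", line 4, in rect_on
    P=np.array([onz(n,p,z)[:2] for p in cnt.reshape(-1,2).astype(float)],np.float32)
                ~~~^^^^^^^
  File "h.py", line 10, in onz
    p,d=ray(n,uv); return (p+d*(z-p[2])/d[2])
        ~~~^^^^^^
  File "h.py", line 7, in ray
    K,p,r,_=cam(n); u,v=uv
            ~~~^^^
  File "h.py", line 5, in cam
    m=imaging.camera_model(n); return m["K"],np.array(m["position"]),R.from_euler("xyz",m["rotation"]).as_matrix(),m
ValueError: time passes only in moves, steps and waits
```

```bash
python3 - <<'E'
s=open("h.py").read()
s=s.replace('def cam(n):\n','_C={}\ndef cam(n):\n    if n not in _C: _C[n]=_cam(n)\n    return _C[n]\ndef _cam(n):\n')
open("h.py","w").write(s)
E
cat > scan.py <<'E'
from det import *
def scan(im,pr=True):
    i2=np.full_like(im,0); i2[:]=(80,150,80); i2[95:345,60:470]=im[95:345,60:470]
    out=[]
    for nm,f,zs,amin in(("grey",grey_mask,(84,46),400),("dark",dark_mask,(38,),900),("bright",bright_mask,(48,),5)):
        for c in contours(i2,f,amin=amin):
            for z in zs:
                ce,y,a,b=rect_on("top",c,z); out.append((nm,c.mean(0).round(0).astype(int).tolist(),z,ce.round(1).tolist(),round(y,3),round(a,1),round(b,1)))
                if pr: print(*out[-1])
    return out
E
python3 - <<'E'
from scan import *
scan(cv2.imread("pics/top0.png"))
E
```

```text
grey [408, 313] 84 [308.0, -248.6] 1.508 66.9 58.3
grey [408, 313] 46 [306.9, -260.0] 1.508 69.2 60.3
grey [158, 261] 84 [435.2, 337.6] -0.101 153.6 80.4
grey [158, 261] 46 [438.4, 346.0] -0.101 158.8 83.1
grey [239, 213] 84 [531.0, 150.4] 0.035 147.5 76.3
grey [239, 213] 46 [537.5, 152.5] 0.035 152.5 78.9
grey [152, 194] 84 [593.3, 358.9] -0.132 153.5 80.5
grey [152, 194] 46 [601.8, 368.0] -0.132 158.7 83.2
grey [289, 168] 84 [661.6, 25.6] -0.073 125.6 78.9
grey [289, 168] 46 [672.4, 23.4] -0.073 129.8 81.6
dark [193, 321] 38 [287.3, 260.2] -1.479 109.5 58.6
dark [306, 242] 38 [484.5, -16.4] 0.215 152.3 79.3
dark [422, 160] 38 [692.9, -334.9] 1.543 154.5 106.5
bright [199, 323] 48 [288.8, 243.8] -0.455 28.6 28.4
bright [179, 325] 48 [284.6, 289.8] 0.087 44.0 33.5
bright [408, 314] 48 [306.6, -260.3] 1.508 67.2 58.4
bright [364, 259] 48 [437.7, -158.8] 1.535 23.4 4.5
bright [365, 244] 48 [475.8, -161.3] 1.488 23.0 4.5
bright [374, 251] 48 [457.8, -182.6] -0.115 42.1 7.8
bright [430, 222] 48 [529.3, -327.2] 0.977 24.9 4.3
bright [389, 220] 48 [535.1, -223.5] -1.159 23.8 4.5
bright [443, 218] 48 [539.3, -360.8] -0.629 43.4 7.5
bright [438, 210] 48 [560.7, -349.3] 0.972 24.4 4.3
bright [382, 206] 48 [570.2, -208.0] -1.112 24.8 5.0
bright [394, 209] 48 [564.5, -237.6] 0.415 43.9 8.1
bright [189, 155] 48 [702.7, 276.5] -0.451 81.4 5.1
```

Top view (pics/top0, c1) and side view (c3):
- **Loose lid:** candidates were grey (238,221), (290,165), (154,196), (161,261), orange (87,236) and purple (352,127). Only grey (238,221) has no feet and measures 152.5×79 at z 46, so that is the lid. The other three greys have feet and are the closed boxes. Orange and purple are not meant.
- **Base:** the dark open tray at (307,242), 152×79. The other dark things are the meter (193,321) and the carrier (428,160), both bystanders.
- **Channels:** three, with webs at (374,251), (443,218) and (394,209). They measure about 43×8 at z 48. The round spool at (408,313) is not one.

I'll start with the channels.

```bash
cat > act.py <<'E'
from scan import *
def st(): return bot.get_state()
def rep(tag=""):
    s=st(); print(tag,"t=%.1f"%s["t"],s["tcp_pos"].round(1),"F",np.round(s["contact_force"],1),"op %.3f"%s["opening"])
def ori(y): return [np.pi,0,(y+np.pi)%(2*np.pi)-np.pi]
def hover(x,y,z,yaw):
    bot.move_ptp([x,y,z],ori(yaw))
def base_pt(c,yaw,p): 
    return np.array(c)+R.from_euler("z",yaw).as_matrix()[:2,:2]@np.array(p,float)
E
python3 - <<'E'
from act import *
# IK dry check
c=(457.8,-182.6)
for yw in(-.066,-.066+np.pi): print(yw,np.round(solve_ik([*c,120],ori(yw)),2))
for yw in(.215,.215+np.pi): print(yw,np.round(solve_ik([484,-16,120],ori(yw)),2))
for c,y in(((539.3,-360.8),-.622),((564.5,-237.6),.415)):
  for k in (0,1): print(np.round(solve_ik([*c,120],ori(y+k*np.pi)),2))
# first pick: channel 1 
hover(457.8,-182.6,120,-.066+np.pi); bot.grip(.4,40); rep()
print(bot.movel([457.8,-182.6,25.5],max_speed=120,threshold=12)); rep("down")
bot.grip(0,40); rep("gripped")
bot.movel([457.8,-182.6,130],max_speed=200); rep("up")
cv2.imwrite("pics/top1.png",imaging.capture("top")); s=imaging.capture("side"); cv2.imwrite("pics/side1.png",s)
u=proj("side",[457,-182,120]).astype(int); crop(s,u[0]-70,max(0,u[1]-70),u[0]+70,u[1]+50,5,"c4.png")
E
```

```text
-0.066 [-0.53  0.33 -0.5   0.74  0.    2.68]
3.0755926535897933 [-0.53  0.33 -0.5   0.74  0.   -0.46]
0.215 [-0.19  0.32 -0.52  0.73  0.    2.74]
3.356592653589793 [-0.19  0.32 -0.52  0.73  0.   -0.4 ]
[-0.7   0.59 -0.06  0.91  0.    3.06]
[-0.7   0.59 -0.06  0.91  0.   -0.08]
[-0.52  0.53 -0.18  0.87  0.    2.21]
[-0.52  0.53 -0.18  0.87  0.   -0.93]
 t=2.3 [ 457.8 -182.7  120. ] F [-0.5 -0.6  0.1] op 0.396
False
down t=3.2 [ 458.2 -182.8   26. ] F [-0.2 -0.4 -0.5] op 0.402
gripped t=3.6 [ 458.5 -183.1   26.4] F [ 0.4 -0.   6.7] op 0.084
up t=4.3 [ 457.2 -182.3  129.2] F [ 0.6  1.  -1.1] op 0.078
```

View pics/c4.png

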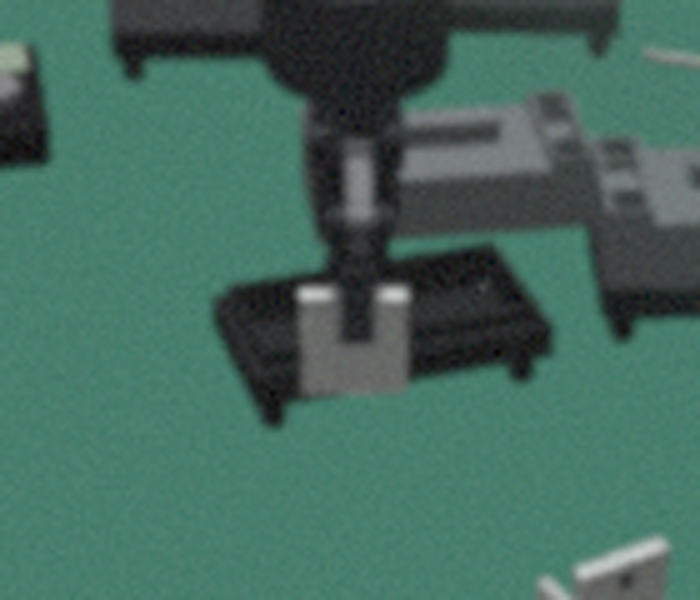

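View pics/top1.png

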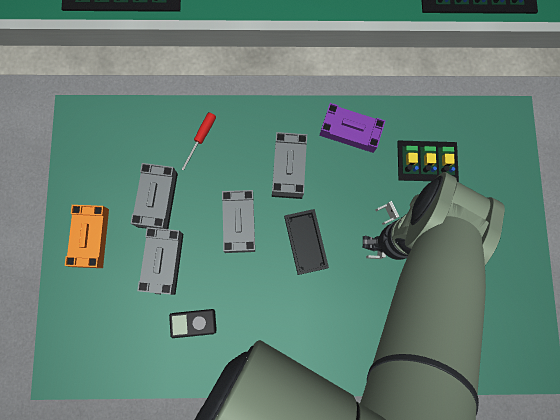

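The crop shows the web at x 300–410 px with the finger in the middle of it, so the grip is centred. Now I'll place it in slot −26.

```bash
cat >> act.py <<'E'
BC=(484.5,-16.4); BY=.215
def place_hs(slot,turned,toolyaw,zfloor=23,bc=None,by=None):
    bc=bc or BC; by=BY if by is None else by
    p=base_pt(bc,by,(slot,21 if turned else -21))
    hover(p[0],p[1],115,toolyaw); rep("above")
    bot.movel([p[0],p[1],60],max_speed=120)
    bot.dwell(.2)
    print(bot.movel([p[0],p[1],zfloor+23.5],max_speed=30,threshold=5)); rep("placed")
    bot.grip(.2); bot.dwell(.1); rep("rel")
    bot.movel([p[0],p[1],120],max_speed=150)
def pick_hs(x,y,yaw):
    hover(x,y,110,yaw); bot.grip(.4,40)
    print(bot.movel([x,y,25.5],max_speed=120,threshold=12)); 
    bot.grip(0,40); rep("gripped")
    bot.movel([x,y,120],max_speed=200)
E
python3 - <<'E'
from act import *
place_hs(-26,False,BY+np.pi)
hover(470,-330,160,0)
t=imaging.capture("top"); s=imaging.capture("side"); cv2.imwrite("pics/top2.png",t); cv2.imwrite("pics/side2.png",s)
crop(t,270,190,420,290,5,"c5.png"); crop(s,210,210,350,310,5,"c6.png"); scan(t)
E
```

```text
above t=5.0 [463.1 -41.9 114.3] F [ 0.  -0.5 -0.3] op 0.083
True
placed t=6.2 [463.8 -42.6  49. ] F [-0.1  0.4  6.3] op 0.087
rel t=6.6 [463.1 -42.4  48.5] F [-0.9  0.3 -1. ] op 0.196
grey [378, 330] 84 [301.5, -176.4] 1.567 252.0 125.1
grey [378, 330] 46 [300.1, -185.4] 1.567 260.6 129.3
grey [158, 261] 84 [435.2, 337.5] -0.101 153.6 80.6
grey [158, 261] 46 [438.4, 345.8] -0.101 158.8 83.4
grey [239, 213] 84 [531.1, 150.5] 0.035 147.5 76.4
grey [239, 213] 46 [537.5, 152.5] 0.035 152.5 78.9
grey [152, 194] 84 [593.3, 358.9] -0.132 153.6 80.5
grey [152, 194] 46 [601.8, 368.0] -0.132 158.8 83.3
grey [289, 168] 84 [661.6, 25.8] -0.074 125.7 78.5
grey [289, 168] 46 [672.4, 23.6] -0.074 129.9 81.2
dark [193, 320] 38 [287.3, 260.2] -1.48 109.4 58.6
dark [368, 315] 38 [310.5, -164.3] 1.564 351.4 150.4
dark [306, 242] 38 [484.4, -16.3] 0.215 152.3 79.0
dark [423, 160] 38 [692.9, -334.8] 1.543 154.8 106.6
bright [342, 339] 48 [240.7, -95.5] -0.922 49.9 45.8
bright [199, 323] 48 [288.7, 243.8] 1.082 28.9 28.9
bright [179, 325] 48 [284.6, 290.0] 0.09 44.1 33.9
bright [411, 309] 48 [318.5, -270.9] 0.831 66.0 32.9
bright [162, 293] 48 [359.7, 334.0] 1.408 36.8 4.3
bright [312, 258] 48 [440.1, -29.4] -1.351 25.7 4.8
bright [308, 243] 48 [478.2, -21.1] -1.339 24.4 4.4
bright [318, 248] 48 [465.5, -44.7] 0.223 44.5 7.8
bright [430, 222] 48 [529.5, -327.1] 0.957 25.3 4.3
bright [389, 220] 48 [535.0, -223.7] -1.159 24.1 4.9
bright [443, 218] 48 [539.1, -360.9] -0.625 43.8 8.0
bright [438, 210] 48 [560.6, -349.4] 0.963 24.7 4.5
bright [382, 207] 48 [570.3, -208.0] -1.1 24.8 5.6
bright [394, 209] 48 [564.5, -237.7] 0.416 44.0 8.7
bright [189, 156] 48 [702.6, 276.4] -0.452 81.4 5.4
```

View pics/c5.png

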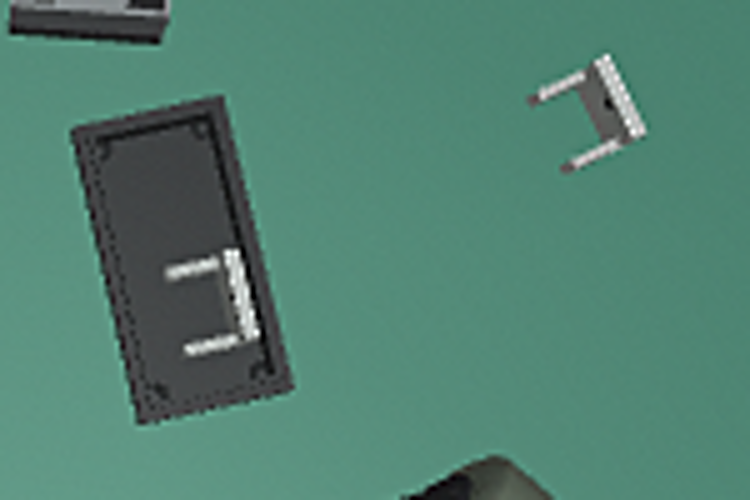

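View pics/c6.png

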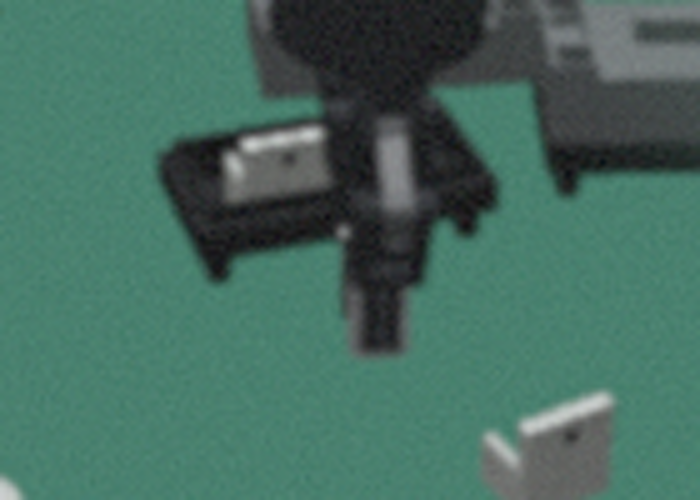

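The channel stands in the box, with its web at (318,248) in the top view. For the bias check I'll compare that with the commanded point, then pick channel 2 with its web at (394,209). It goes in the middle slot, turned half round.

```bash
python3 - <<'E'
from act import *
t=cv2.imread("pics/top2.png")
i2=t.copy(); i2[:,:300]=(80,150,80); i2[:,332:]=(80,150,80); i2[:225]=(80,150,80); i2[270:]=(80,150,80)
for c in contours(i2,bright_mask,amin=5): print(rect_on("top",c,71), "expected",base_pt(BC,BY,(-26,-21)))
# channel at (564.5,-237.6) yaw .415 -> turned: tool yaw pick .415 (q6 2.2), place BY+pi (q6 -.4)
pick_hs(564.5,-237.6,.415)
place_hs(0,True,BY+np.pi)
hover(470,-330,160,0)
t=imaging.capture("top"); cv2.imwrite("pics/top3.png",t)
crop(t,270,190,420,290,5,"c7.png")
E
```

```text
(array([438.13278198, -27.04115295]), np.float64(-1.3510450068805198), 25.21567153930664, 4.717155456542969) expected [463.57890974 -42.46353741]
(array([475.45941162, -18.90837097]), np.float64(-1.3385016346595444), 23.884441375732422, 4.281782150268555) expected [463.57890974 -42.46353741]
(array([463.04101562, -41.99206543]), np.float64(0.22258572226254802), 43.63280487060547, 7.668503284454346) expected [463.57890974 -42.46353741]
False
gripped t=11.9 [ 565.2 -238.1   26.5] F [-1.7 -0.3  4.7] op 0.087
above t=14.7 [480.1   4.  114.8] F [ 0.7 -1.  -0.7] op 0.081
True
placed t=15.9 [480.3   4.2  49.1] F [-0.7 -0.4  7.3] op 0.080
rel t=16.3 [479.6   4.3  48.5] F [-0.5 -0.3  0.3] op 0.202
```

View pics/c7.png

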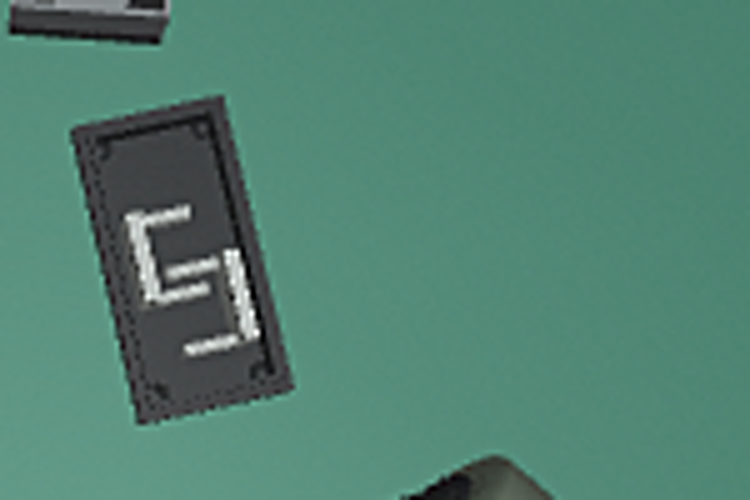

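The two channels interlock, with webs at (140,255) and (243,295) in the crop. The camera bias is about 0.6 mm. Now the third channel.

```bash
python3 - <<'E'
from act import *
pick_hs(539.3,-360.8,-.622+np.pi)
place_hs(26,False,BY+np.pi)
hover(470,-330,160,0)
t=imaging.capture("top"); s=imaging.capture("side"); cv2.imwrite("pics/top4.png",t); cv2.imwrite("pics/side4.png",s)
crop(t,270,190,350,290,6,"c8.png"); crop(s,210,210,350,310,5,"c9.png"); 
scan(t)
E
```

```text
False
gripped t=22.9 [ 540.  -361.4   26.7] F [-0.6 -0.1  5.4] op 0.082
above t=24.8 [515.1 -32.4 115. ] F [ 0.5  0.5 -1.2] op 0.083
True
placed t=26.0 [514.7 -31.4  49.3] F [-0.1 -0.2  5.5] op 0.079
rel t=26.4 [513.9 -31.3  48.8] F [-0.1 -0.4 -0.9] op 0.200
grey [377, 330] 84 [300.6, -176.4] 1.567 252.0 123.3
grey [377, 330] 46 [299.2, -185.4] 1.567 260.6 127.5
grey [158, 261] 84 [435.2, 337.5] -0.101 153.6 80.6
grey [158, 261] 46 [438.4, 345.9] -0.101 158.7 83.4
grey [239, 213] 84 [531.0, 150.4] 0.034 147.6 76.3
grey [239, 213] 46 [537.4, 152.4] 0.034 152.6 78.9
grey [152, 194] 84 [593.3, 358.8] -0.131 153.5 80.5
grey [152, 194] 46 [601.8, 367.9] -0.131 158.7 83.2
grey [289, 168] 84 [661.6, 25.8] -0.073 125.6 78.5
grey [289, 168] 46 [672.4, 23.7] -0.073 129.9 81.2
dark [195, 322] 38 [287.3, 260.2] -1.478 109.6 58.6
dark [365, 314] 38 [310.5, -164.3] 1.564 351.4 150.4
dark [306, 242] 38 [484.5, -16.3] 0.215 152.3 79.0
dark [428, 161] 38 [692.9, -334.8] 1.543 154.8 106.5
bright [342, 339] 48 [241.0, -94.8] -0.944 49.7 44.7
bright [199, 323] 48 [288.8, 243.8] 1.116 28.9 28.6
bright [179, 325] 48 [284.6, 289.9] 0.09 44.1 34.2
bright [411, 309] 48 [318.5, -270.9] 0.831 66.0 32.9
bright [162, 293] 48 [359.7, 333.7] 1.403 36.2 4.3
bright [312, 258] 48 [440.1, -29.5] -1.351 25.6 4.8
bright [308, 243] 48 [478.1, -20.9] -1.339 24.8 4.4
bright [318, 248] 48 [465.5, -44.6] 0.213 44.5 7.8
bright [307, 238] 48 [491.1, -18.4] -1.354 24.4 4.3
bright [302, 241] 48 [485.1, -8.3] 0.214 45.9 31.1
bright [303, 223] 48 [529.1, -10.1] -1.374 25.1 4.7
bright [313, 227] 48 [517.3, -33.2] 0.197 45.3 8.1
bright [189, 156] 48 [702.6, 276.3] -0.457 81.4 5.6
```

View pics/c8.png

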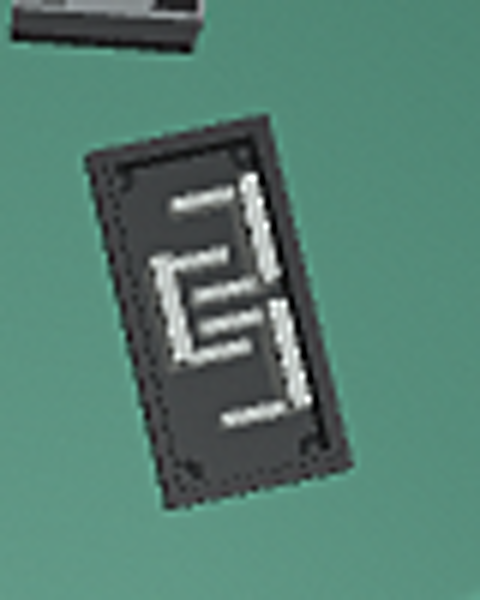

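View pics/top4.png

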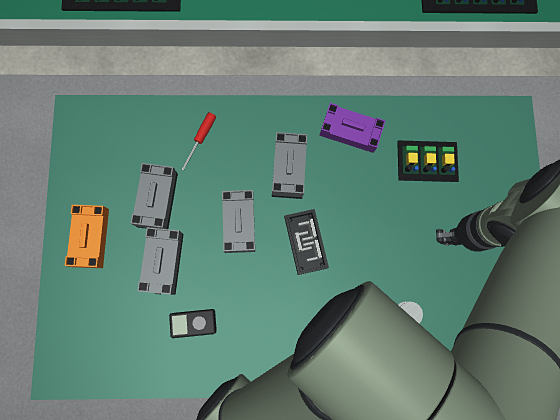

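View pics/side4.png

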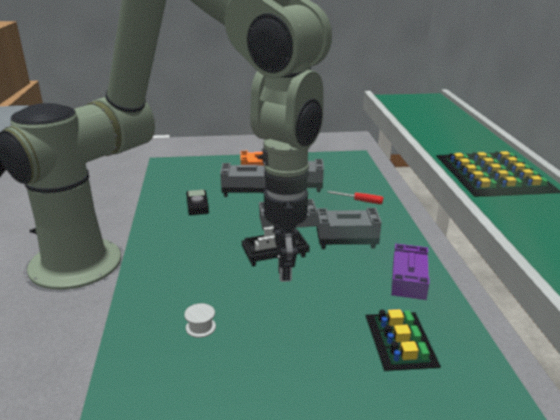

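All three nest: in the crop the webs sit at (258,225), (170,310) and (292,355), with their legs alternating. The side view shows no fourth channel anywhere. Next is the lid.

```bash
python3 - <<'E'
from act import *
L=(537.4,152.4); yw=.034+np.pi
hover(*L,140,yw); bot.grip(.45,60)
print(bot.movel([*L,41],max_speed=120,threshold=12)); rep("down")
bot.grip(0,60); rep("grip")
bot.movel([*L,170],max_speed=200); rep("up")
p=BC
hover(*p,170,BY+np.pi); bot.dwell(.3); rep("above")
t=imaging.capture("top"); s=imaging.capture("side"); cv2.imwrite("pics/top5.png",t); cv2.imwrite("pics/side5.png",s)
crop(t,220,150,400,285,4.4,"c10.png");crop(s,190,150,370,285,4.4,"c11.png")
E
```

```text
False
down t=32.8 [538.  152.5  41.6] F [-1.   0.3 -0.3] op 0.454
grip t=33.1 [538.2 152.6  42.1] F [-0.6 -0.2  6.2] op 0.144
up t=33.9 [536.4 152.2 168.8] F [ 0.6  0.6 -1.5] op 0.142
above t=34.9 [484.8 -15.5 169.9] F [ 0.  -0.4 -3. ] op 0.146
```

View pics/c10.png

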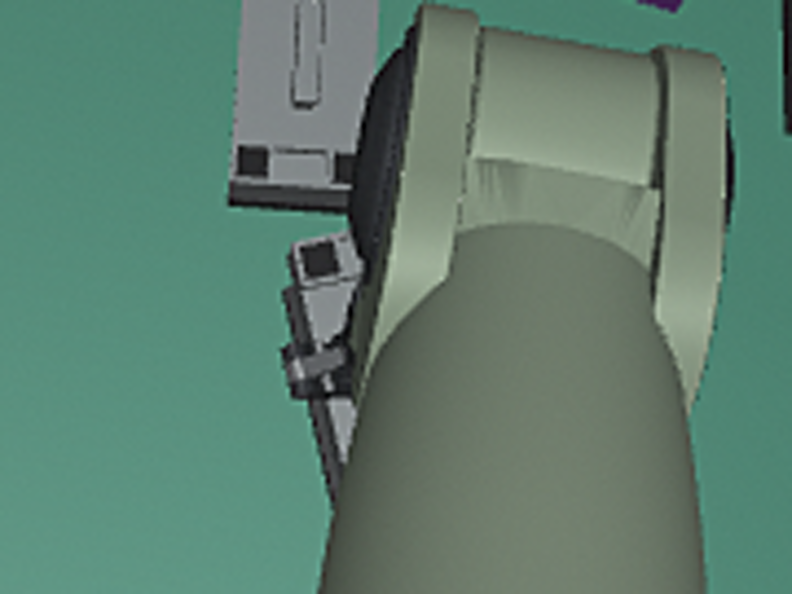

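View pics/c11.png

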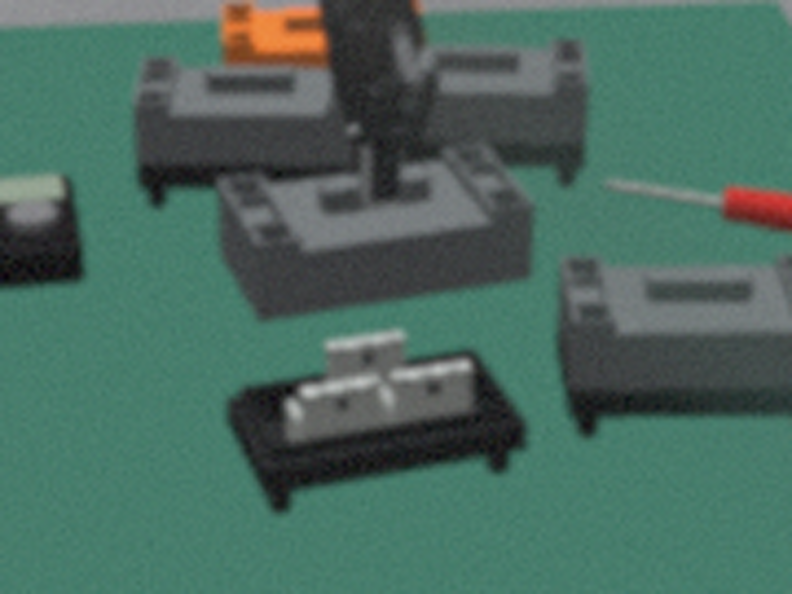

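The lid is held level by its bar, with the open box and the three channels clear below. Lowering.

```bash
python3 - <<'E'
from act import *
bot.movel([*BC,100],max_speed=120); bot.dwell(.2); rep()
print(bot.movel([*BC,77.5],max_speed=25,threshold=6)); rep("contact")
E
```

```text
t=36.0 [485.2 -16.6 100.8] F [ 0.5  0.1 -3. ] op 0.141
True
contact t=36.7 [484.2 -16.4  79.7] F [ 0.5 -0.1  4.2] op 0.142
```

```bash
python3 - <<'E'
from act import *
bot.grip(.35); bot.dwell(.2); rep("rel")
bot.movel([*BC,170],max_speed=150)
hover(470,-300,200,0)
t=imaging.capture("top"); s=imaging.capture("side"); cv2.imwrite("pics/top6.png",t); cv2.imwrite("pics/side6.png",s)
crop(t,220,100,400,285,4,"c12.png");crop(s,190,170,330,275,5.5,"c13.png")
for o in scan(t,False):
    if o[0]=="grey": print(o)
i2=t.copy(); i2[:195]=(80,150,80); i2[290:]=(80,150,80); i2[:,:270]=(80,150,80); i2[:,345:]=(80,150,80)
for c in contours(i2,grey_mask,amin=300): print("lid at z84",rect_on("top",c,84))
E
```

```text
rel t=37.2 [483.2 -16.2  79. ] F [ 0.6 -0.2  0.1] op 0.350
('grey', [340, 338], 84, [267.5, -86.7], np.float64(1.564), 115.5, 55.1)
('grey', [340, 338], 46, [265.0, -92.7], np.float64(1.564), 119.4, 56.9)
('grey', [408, 313], 84, [308.2, -248.8], np.float64(1.435), 67.2, 58.0)
('grey', [408, 313], 46, [307.1, -260.3], np.float64(1.435), 69.5, 59.9)
('grey', [158, 261], 84, [435.2, 337.5], np.float64(-0.103), 153.6, 80.5)
('grey', [158, 261], 46, [438.4, 345.8], np.float64(-0.103), 158.8, 83.3)
('grey', [307, 240], 84, [483.1, -15.9], np.float64(0.217), 153.7, 79.3)
('grey', [307, 240], 46, [487.9, -19.5], np.float64(0.217), 158.9, 82.0)
('grey', [152, 194], 84, [593.3, 358.9], np.float64(-0.132), 153.5, 80.5)
('grey', [152, 194], 46, [601.8, 368.0], np.float64(-0.132), 158.7, 83.2)
('grey', [289, 168], 84, [661.6, 25.8], np.float64(-0.073), 125.6, 78.6)
('grey', [289, 168], 46, [672.4, 23.6], np.float64(-0.073), 129.9, 81.2)
lid at z84 (array([483.14428711, -15.89197159]), np.float64(0.21669617480135162), 153.71717834472656, 79.30464172363281)
```

View pics/c12.png

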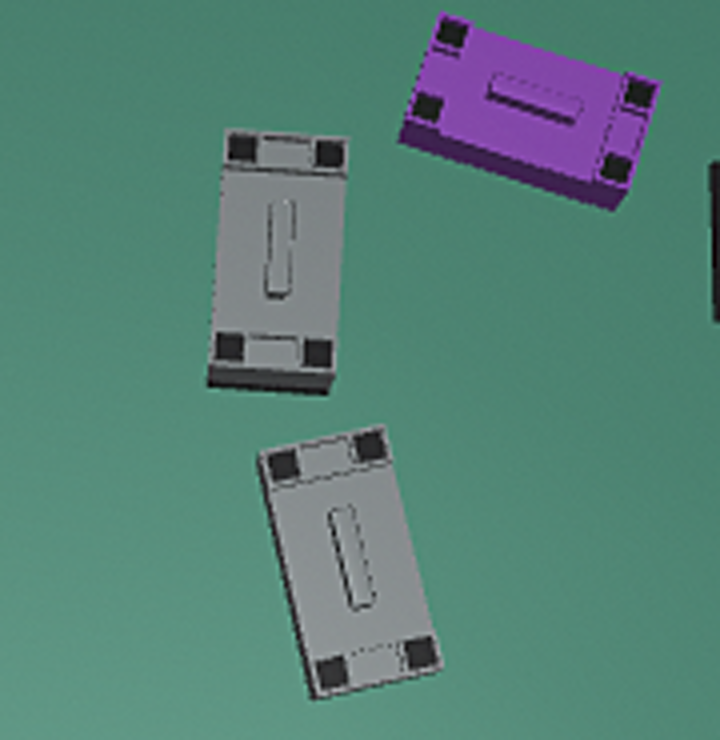

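View pics/c13.png

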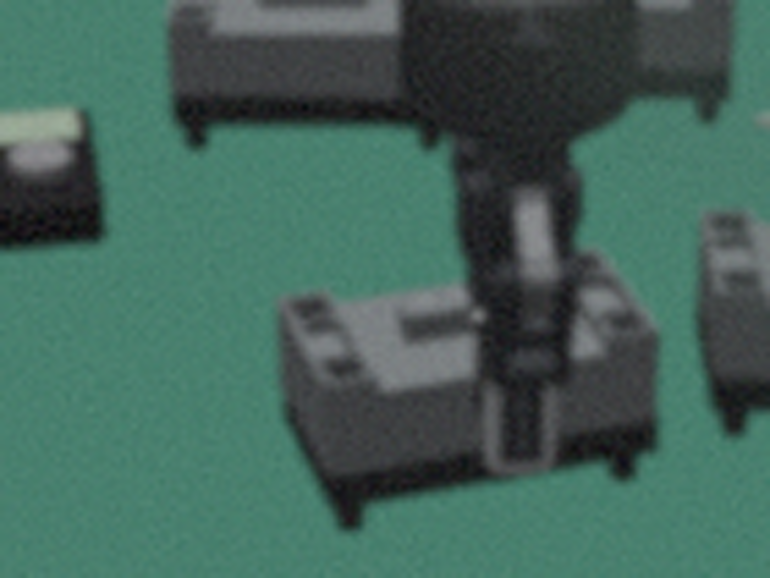

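The lid is home: it measures 153.7×79.3 in the z 84 plane at (483.1,−15.9), yaw 0.217, against base yaw 0.215. It also looks level in the side view. Next I'll refine box C at (290,165) and stack it.

```bash
cat >> act.py <<'E'
def box_at(t,u,v,z,r=45,amin=400):
    i2=np.full_like(t,0); i2[:]=(80,150,80)
    a,b,c,d=max(0,v-r),v+r,max(0,u-r),u+r
    i2[a:b,c:d]=t[a:b,c:d]
    f=lambda U: cv2.morphologyEx(grey_mask(U).astype(np.uint8),cv2.MORPH_CLOSE,np.ones((13,13)))
    best=max(contours(i2,f,amin=amin),key=lambda c:cv2.contourArea(c.astype(np.float32)))
    return rect_on("top",best,z)
E
python3 - <<'E'
from act import *
t=cv2.imread("pics/top6.png")
for u,v in((290,165),(161,261),(154,196),(307,242)):
    try: print(box_at(t,u,v,84,38 if u<200 else 45))
    except Exception as e: print(e)
print([np.round(solve_ik([483,-16,z],ori(BY+np.pi)),2) for z in (320,380)])
E
```

```text
(array([675.21020508,  24.78173065]), np.float64(-0.0738096427696), 153.0579833984375, 78.5436019897461)
(array([441.18450928, 352.64749146]), np.float64(-0.03994808214146062), 167.8453369140625, 116.6761245727539)
(array([586.07312012, 349.54806519]), np.float64(-0.0025622272847645178), 175.40248107910156, 116.16584777832031)
(array([483.14428711, -15.89197159]), np.float64(0.21669617480135162), 153.71717834472656, 79.30464172363281)
[array([-0.19,  0.15, -0.19,  1.23,  0.  , -0.4 ]), array([-0.19,  0.14, -0.05,  1.37,  0.  , -0.4 ])]
```

```bash
cat >> act.py <<'E'
SP=(483.4,-16.2); SY=.217
def pick_box(c,yaw,up):
    hover(*c,150,yaw); bot.grip(.45,100)
    print(bot.movel([*c,78.3],max_speed=120,threshold=12)); rep("down")
    bot.grip(0,100); rep("grip")
    bot.movel([*c,up],max_speed=150); bot.dwell(.2); rep("up")
E
python3 - <<'E'
from act import *
pick_box((675.2,24.8),-.074+np.pi,230)
hover(*SP,215,SY+np.pi); bot.dwell(.3); rep("above")
t=imaging.capture("top"); s=imaging.capture("side"); cv2.imwrite("pics/top7.png",t); cv2.imwrite("pics/side7.png",s)
crop(s,190,110,370,285,4.2,"c14.png")
E
```

```text
False
down t=43.6 [675.7  24.8  78.9] F [-0.2 -0.4  0.1] op 0.450
grip t=44.0 [676.1  24.8  79.7] F [-0.8 -0.   6.1] op 0.128
up t=45.3 [674.7  24.9 228.9] F [-0.3  0.  -4.6] op 0.132
above t=46.4 [484.1 -16.1 214.9] F [ 1.2  1.2 -4.6] op 0.130
```

View pics/c14.png

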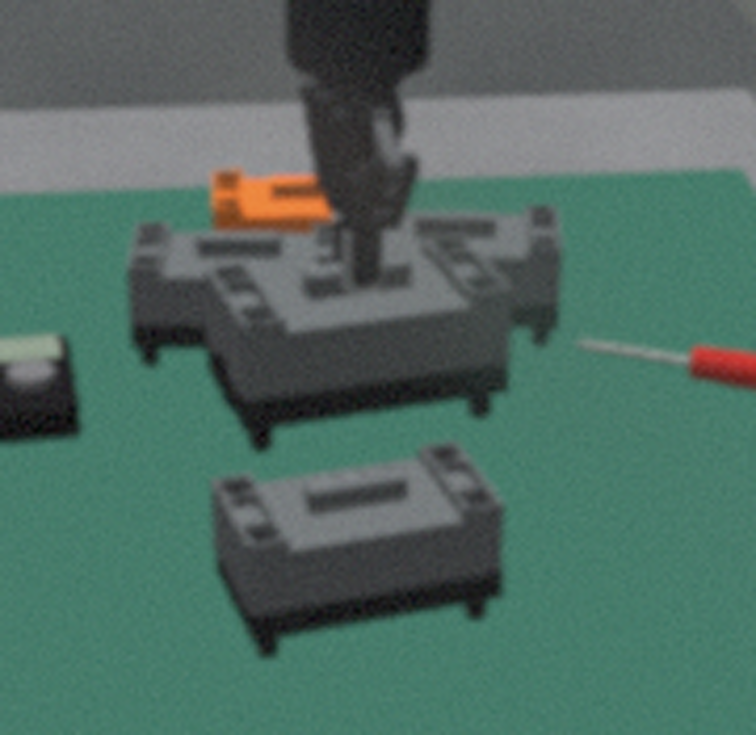

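The box hangs level over the lid, aligned in the side view (box at (360,330), lid at (357,530) in the crop). Lowering with contact detection; a home seat should stop at TCP z of about 155.5, and landing on ribs at about 163.

```bash
cat >> act.py <<'E'
def lower(zhome,sp=None):
    sp=sp or SP
    bot.movel([*sp,zhome+15],max_speed=120); bot.dwell(.2); rep()
    r=bot.movel([*sp,zhome-2.5],max_speed=25,threshold=6); rep(f"contact {r} home {zhome}")
E
python3 - <<'E'
from act import *
lower(155.3)
E
```

```text
t=47.3 [484.2 -16.3 171.2] F [-0.6  0.2 -5.1] op 0.127
contact True home 155.3 t=47.9 [483.2 -16.3 155.3] F [-0.7  0.1  4.8] op 0.127
```

Contact came at exactly the home height. Releasing and checking.

```bash
python3 - <<'E'
from act import *
bot.grip(.35); bot.dwell(.2); rep("rel")
bot.movel([*SP,230],max_speed=150)
hover(470,-300,250,0)
t=imaging.capture("top"); s=imaging.capture("side"); cv2.imwrite("pics/top8.png",t); cv2.imwrite("pics/side8.png",s)
crop(s,190,130,330,275,4.1,"c15.png"); crop(t,50,100,350,310,2.6,"c16.png")
print(box_at(t,308,238,160,55))
for o in scan(t,False):
    if o[0]=="grey" and o[2]==84: print(o)
E
```

```text
rel t=48.4 [481.8 -16.  154. ] F [-0.4  0.1  0.2] op 0.352
(array([480.75524902, -12.79521179]), np.float64(0.22131784120183173), 155.17689514160156, 86.09918975830078)
('grey', [408, 313], 84, [308.0, -248.6], np.float64(1.508), 66.9, 58.3)
('grey', [158, 261], 84, [435.2, 337.6], np.float64(-0.101), 153.6, 80.4)
('grey', [311, 234], 84, [492.8, -23.6], np.float64(0.221), 164.1, 84.9)
('grey', [152, 194], 84, [593.3, 358.9], np.float64(-0.133), 153.5, 80.4)
```

View pics/c15.png

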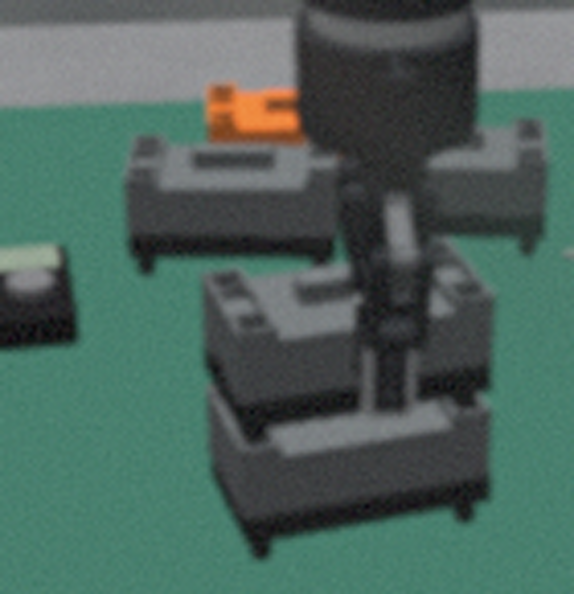

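View pics/c16.png

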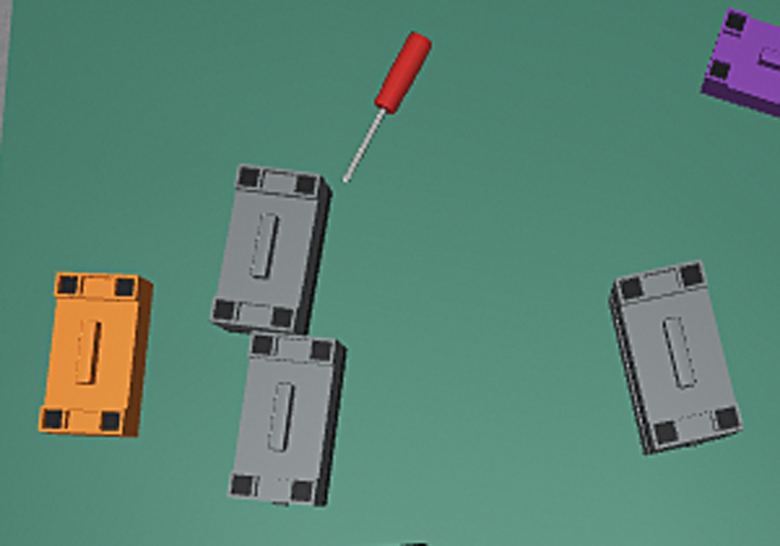

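Seated: the feet have gone into the pockets and the side view is level. Measuring the new top and picking box A at (161,261).

```bash
cat >> act.py <<'E'
def stack_top(t,z,x0=255,x1=360,y0=160,y1=300):
    i2=np.full_like(t,0); i2[:]=(80,150,80); i2[y0:y1,x0:x1]=t[y0:y1,x0:x1]
    best=max(contours(i2,grey_mask,amin=400),key=lambda c:cv2.contourArea(c.astype(np.float32)))
    return rect_on("top",best,z)
E
python3 - <<'E'
from act import *
t=cv2.imread("pics/top8.png"); print(stack_top(t,160))
t6=cv2.imread("pics/top6.png"); print(stack_top(t6,84))
pick_box((435.2,337.5),-.102+np.pi,180)
t=imaging.capture("top"); s=imaging.capture("side"); cv2.imwrite("pics/top9.png",t); cv2.imwrite("pics/side9.png",s)
crop(s,170,90,370,260,3.8,"c17.png")
E
```

```text
(array([482.56872559, -15.93044281]), np.float64(0.22131784120183173), 153.01480102539062, 79.18548583984375)
(array([483.14428711, -15.89197159]), np.float64(0.21669617480135162), 153.71717834472656, 79.30464172363281)
False
down t=54.9 [435.6 337.7  78.8] F [ 0.8  0.4 -0.4] op 0.448
grip t=55.2 [436.  338.   79.5] F [ 0.6 -0.4  6.3] op 0.129
up t=56.2 [434.5 337.1 178.8] F [-0.3 -0.5 -4.6] op 0.127
```

View pics/c17.png

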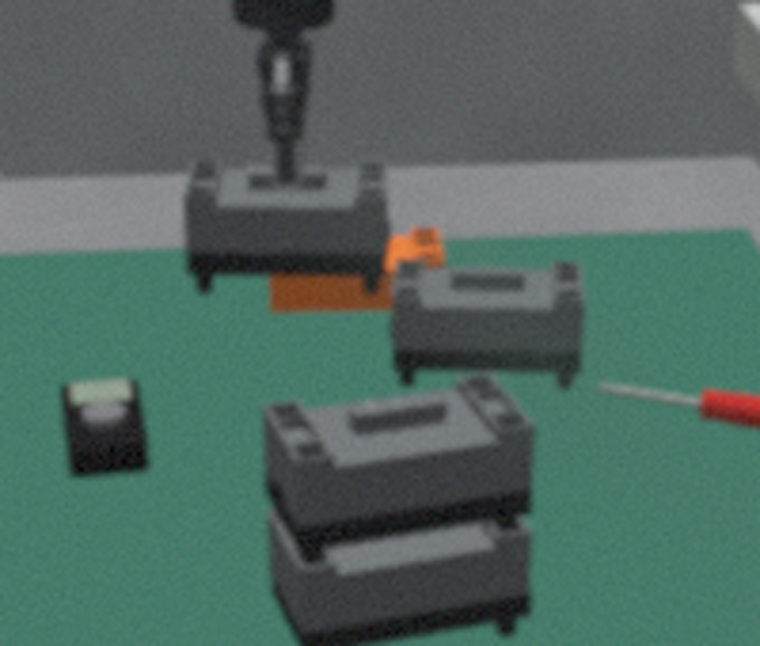

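The box is held level and centred. Moving it over the stack and lowering; home should be at z of about 231.3.

```bash
python3 - <<'E'
from act import *
sp=(483.1,-16.3)
bot.movel([434.9,337.3,300],max_speed=150)
hover(*sp,295,.22+np.pi); bot.dwell(.3); rep("above")
s=imaging.capture("side"); cv2.imwrite("pics/side10.png",s)
lower(231.3,sp)
E
```

```text
above t=58.9 [483.2 -15.6 295. ] F [ 0.2  0.4 -5.3] op 0.129
 t=59.7 [483.8 -16.4 247.3] F [ 0.1 -0.6 -4.7] op 0.131
contact True home 231.3 t=60.3 [483.  -16.3 230.7] F [-0.8 -0.1  4.9] op 0.132
```

```bash
python3 - <<'E'
from act import *
sp=(483.1,-16.3)
bot.grip(.35); bot.dwell(.2); rep("rel")
bot.movel([*sp,300],max_speed=150)
hover(470,-300,330,0)
t=imaging.capture("top"); s=imaging.capture("side"); cv2.imwrite("pics/top11.png",t); cv2.imwrite("pics/side11.png",s)
crop(s,190,110,330,275,3.6,"c18.png"); crop(t,50,100,350,310,2.6,"c19.png")
print(stack_top(t,236))
for o in scan(t,False):
    if o[0]=="grey" and o[2]==84: print(o)
E
```

```text
rel t=60.9 [481.6 -16.  229.2] F [ 0.2 -1.3 -0.3] op 0.349
(array([469.60940552, -18.07648849]), np.float64(0.2228884737442196), 126.82709503173828, 79.25813293457031)
('grey', [408, 313], 84, [308.2, -248.8], np.float64(1.435), 67.2, 58.0)
('grey', [315, 237], 84, [489.6, -35.1], np.float64(0.223), 146.7, 91.7)
('grey', [152, 194], 84, [593.3, 358.9], np.float64(-0.132), 153.6, 80.4)
```

View pics/c18.png

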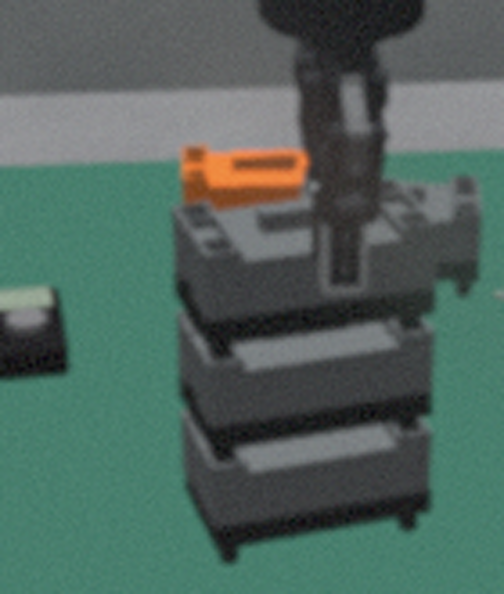

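View pics/c19.png

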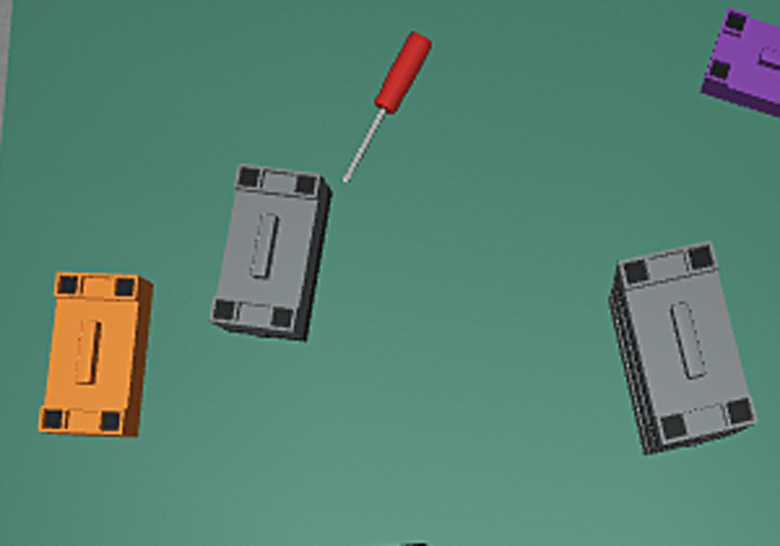

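The second box is seated too. The stack looks square in the side view, and its top is at (315,237). Refining the top and picking box B at (154,196).

```bash
sed -i 's/best=max(contours(i2,grey_mask,amin=400)/f=lambda U: cv2.morphologyEx(grey_mask(U).astype(np.uint8),cv2.MORPH_CLOSE,np.ones((5,5)))\n    best=max(contours(i2,f,amin=400)/' act.py
python3 - <<'E'
from act import *
t=cv2.imread("pics/top11.png"); print(stack_top(t,236)); 
pick_box((593.3,358.9),-.132+np.pi,180)
t=imaging.capture("top"); s=imaging.capture("side"); cv2.imwrite("pics/top12.png",t); cv2.imwrite("pics/side12.png",s)
crop(s,170,60,370,280,2.7,"c20.png"); print(stack_top(t,236))
print(np.round(solve_ik([593,359,390],ori(-.132+np.pi)),2),np.round(solve_ik([483,-16,385],ori(.22+np.pi)),2))
E
```

```text
(array([482.05499268, -15.22595215]), np.float64(0.22334960008696703), 152.3953857421875, 79.24776458740234)
False
down t=67.5 [593.8 359.1  78.9] F [ 0.1  0.6 -0. ] op 0.449
grip t=67.8 [594.2 359.4  79.8] F [-0.8  0.1  5.6] op 0.126
up t=68.9 [592.5 358.5 178.4] F [ 0.1 -0.1 -5.3] op 0.128
(array([481.70620728, -15.27402496]), np.float64(0.22153841751911774), 153.16067504882812, 79.76222229003906)
[0.44 0.61 0.66 1.62 0.   0.57] [-0.19  0.14 -0.04  1.39  0.   -0.41]
```

View pics/c20.png

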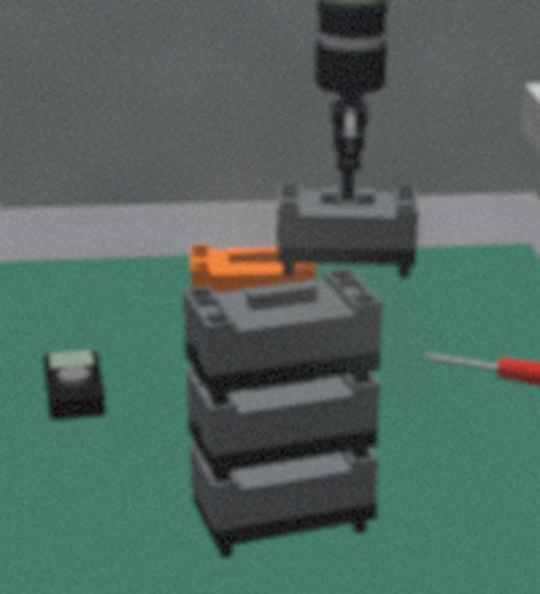

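```bash
python3 - <<'E'
from act import *
sp=(482.7,-16.0)
bot.movel([592.9,358.7,375],max_speed=150)
hover(*sp,370,.221+np.pi); bot.dwell(.3); rep("above")
s=imaging.capture("side"); cv2.imwrite("pics/side13.png",s); crop(s,170,40,370,280,2.4,"c21.png")
lower(307,sp)
E
```

```text
above t=72.2 [483.  -15.5 369.9] F [-0.1 -0.2 -4.9] op 0.132
 t=73.0 [483.3 -16.1 323. ] F [ 0.5  0.4 -4.9] op 0.125
contact True home 307 t=73.6 [482.6 -16.  306.5] F [ 0.1 -0.   4. ] op 0.129
```

View pics/c21.png

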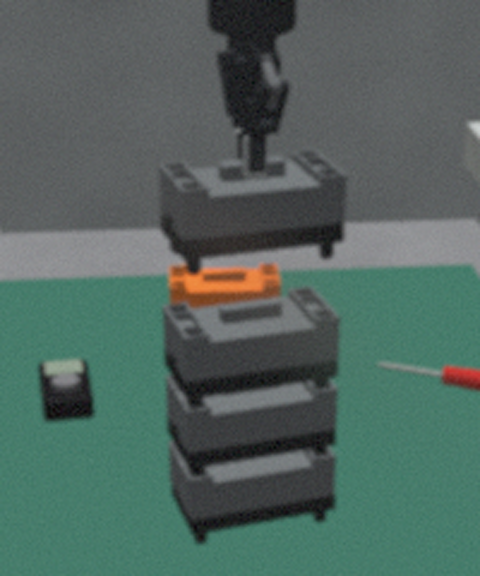

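The third box was square over the stack and met contact at z 306.5, as predicted. Releasing and doing the final checks with the arm out of the way.

```bash
python3 - <<'E'
from act import *
sp=(482.7,-16.0)
bot.grip(.35); bot.dwell(.2); rep("rel")
bot.movel([*sp,380],max_speed=120)
hover(300,-400,380,0); bot.dwell(.3)
t=imaging.capture("top"); s=imaging.capture("side"); cv2.imwrite("pics/top14.png",t); cv2.imwrite("pics/side14.png",s)
crop(s,190,60,330,275,2.7,"c22.png"); rep()
print(stack_top(t,312))
for o in scan(t,False):
    if o[0]=="dark": print(o)
E
```

```text
rel t=74.1 [481.4 -15.8 305. ] F [ 0.4 -0.  -0.1] op 0.352
 t=77.4 [ 300.1 -399.9  380. ] F [-0.1 -0.4  0.1] op 0.347
(array([482.1293335 , -14.74090576]), np.float64(0.22248650286718585), 152.49215698242188, 78.94187927246094)
('dark', [194, 321], 38, [287.3, 260.2], np.float64(-1.479), 109.6, 58.6)
('dark', [424, 160], 38, [692.9, -335.0], np.float64(1.543), 154.5, 106.5)
```

View pics/c22.png

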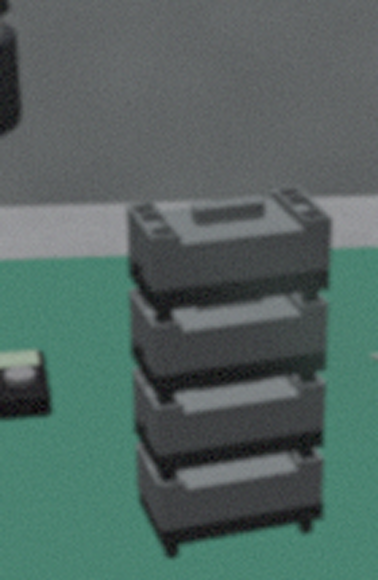

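View pics/top14.png

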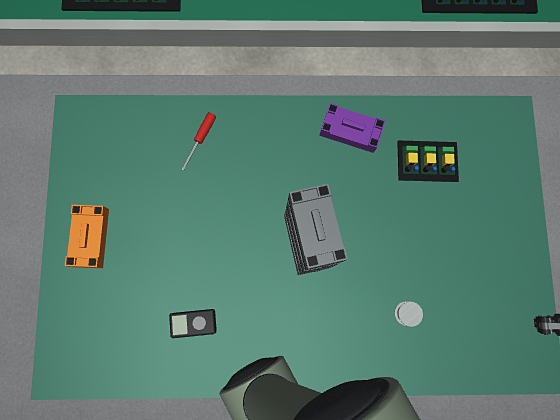

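The side view shows four tiers, straight and evenly spaced. The top view shows the stack at (317,228), with the carrier, driver, spool and meter where they started. Handing in.

```bash
python3 - <<'E'
from h import *
print(bot.sign_off())
E
```

```text
the job is handed in; nothing more can be done
None
```

I packed the three channels present into the open box, turned alternately and interlocked, and put the grey lid on it. I then stacked all three closed boxes on top, and handed the job in at about 77 s of the 208 s allowed.

- **Channels:** checked in a close crop before the lid went on. The first one measured about 0.7 mm from where I meant to put it; I checked the other two by eye only.
- **Lid:** it measured the right size (153.7×79.3 mm) in the plane for a lid that is home, with its yaw within 0.002 rad of the box. Its centre was about 1.5 mm from the box centre I had measured.
- **Stack:** each box met contact at its seated height, within about 0.6 mm and about 8 mm below where landing on ribs would stop it. Tops measured at their expected heights agree within about 1.6 mm sideways and 0.006 rad.
- **Bystanders:** the meter and carrier measured unchanged, and the spool and driver looked unmoved.
- **Disagreements:** an early size reading of one far box came out short because its mask split along the rib line. I corrected it before that box was picked. The same thing happened once on the stack top, and I corrected that too. The last checks showed nothing wrong, but sign-off gives no verdict.

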